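Lay out a three-glaze blend on a sample board

ROBOT

A 7-joint arm with a two-finger parallel gripper is mounted at the origin on the work surface. World frame = base frame: x ahead of the robot, y to its left, z up, the work surface at z = 0. Lengths are in mm, angles in rad, forces in N, time in s.
With the tool pointing down it reaches from about 425 to 825 mm from the base axis. Payload 3.6 kg.
Tool frame: the origin (TCP) lies at the very end of the fingers, on their centre line; the grasp point (between the pads) lies 19 mm behind it; z points along the fingers, y is the direction in which the jaws open and shut (so a half turn about z gives the same grasp; the last joint's range is limited). The gripper opens to 93 mm and grips with 3 to 60 N. Pads are 15 mm wide; open, the fingers measure 128 mm over their backs; the gripper's body (75 mm by 188 mm) begins 65 mm behind the grasp point.
Start: joints at [1.202, 0.615, -0.013, 1.423, 0.008, 1.103, -0.04], TCP at [218.492, -612.146, 218.64] pointing down, gripper open.
Joint ranges: [-3.12, 3.12], [-0.3, 2.06], [-1.34, 1.32], [0.26, 2.42], [-1.36, 4.5], [0.01, 1.98], [-2.84, 2.84]. Speed limits (rad/s): [2.79, 2.79, 3.14, 3.14, 3.14, 3.14, 3.14].

INTERFACE

Orientations are given as a 3x3 rotation matrix whose columns are the frame's x, y, z axes.
In Python, from rig import monitor, capture, camera_model, workorder gives the robot as it stands.
- The arm moves only by the tool drive_tool, never from a script. Its argument "series" is a list of rows, each a list of 3 entries, a list of its own where there are three numbers: the opening, from -1 (shut) to 1 (fully open), then the shift along the world's x, y, z in units of 0.15 m (1.0 is 0.15 m), then the turn, a rotation vector about the world's x, y, z in units of pi/4 rad (1.0 is pi/4 rad). A call has 1 to 8 rows; each row shifts and turns the commanded pose from where the row before left it; what a row does not reach is not made up. A row lasts 1/12 s, in which the tool goes at most 41.7 mm and 7.16 degrees, less where a joint would pass 70% of its speed; a pose out of reach is approached as far as the arm can. A call with a number of a shift or a turn outside -1 to 1 is refused whole. A call with a gripper value outside its range is refused whole. The fingers move at their own pace and stop on an object; "force" is the grip in N (left out, the last holds). Time passes only in rows, so rows that do not move let the fingers close. It gives the time, the measured TCP pose, the force and the opening at its end, in the units of the state.
- monitor.state(): the state, without advancing time (a new reading comes with each control period).
- capture(name): name is "side" or "top"; returns (picture, depth): 420x560x3 uint8, red, green, blue; 420x560 float32, mm along the optical axis (not along the pixel's ray), 0 where there is no reading.
- camera_model(name): a dict with "mtx" (3x3 intrinsics, pixels), "dist" ([k1, k2, p1, p2, k3] as OpenCV has them; the pictures are not rectified), "R" (3x3) and "t" (3): a world point X has camera coordinates R X + t. Camera axes: x right, y down, z forward; pixel columns grow to the right and rows downward; lengths in mm; the calibration is good to about 2 mm. A picture is of the moment at which its call begins. camera_model takes no time and is no camera call.
- workorder.sign_off(): hands the job in, once; it reports no verdict.
The state is a dict: "t": time; "joints": joint angles; "dq": joint speeds; "joint_torque": joint torques, N m; "position": TCP position; "ee_rot": TCP orientation; "contact_force": force on the tool from outside, world axes, zero at the start; "moment": the same for the moment, N m; "finger_gap": finger opening in mm.
Only numpy, scipy, OpenCV 4.12 (cv2) and the standard library are available. Lean on these libraries where they do the work, as an engineer would, in place of code of your own. Each camera call takes 0.05 s, during which the arm holds its last target.

TASK

Finish the three-way glaze blend on the grey sample board, where the pure white, blue and yellow tiles are already glued at the corners of the triangle: from the kiln shelf, lay each half-and-half tile in the marked box midway between its two parent glazes (sky-blue between white and blue, pale yellow between white and yellow, dark green between blue and yellow) and the sage tile, equal parts of all three, in the box in the middle. Every tile ends flat on the board, glaze up, centred in its box to within a centimetre and lying the same way as the glued tiles. Set the tiles down without dropping them, and leave the vase and the glaze tub where they stand.

Things in the scene. Friction and masses are not known exactly. Their poses are not given: they have to be found in the camera images.
- board: grey board fixed on the table, 304 x 320 x 9 mm, with a triangle (sides 240 mm) and seven 58 x 44 mm boxes in black line. Origin under the triangle's middle, at the underside; top at z = 9 mm; x to the corner farthest from the robot. Corner boxes, mm: (138.6, 0), (-69.3, 120), (-69.3, -120). Free boxes: (0, 0), (-69.3, 0), (34.6, 60), (34.6, -60); their long sides along x
- white (a point): pure white glaze: 50 x 36 x 8 mm rectangular test tile, glued in one of the triangle's three corner boxes (which one varies), its 50 mm along the board's x, top 8 mm above the board. Point: tile centre
- blue (a point): pure blue glaze (deep cobalt): 50 x 36 x 8 mm test tile, glued in one of the triangle's three corner boxes (which one varies), its 50 mm along the board's x, top 8 mm above the board. Point: tile centre
- yellow (a point): pure yellow glaze (strong golden): 50 x 36 x 8 mm test tile, glued in one of the triangle's three corner boxes (which one varies), its 50 mm along the board's x, top 8 mm above the board. Point: tile centre
- skyblue (a point): half white, half blue: light sky-blue 50 x 36 x 8 mm test tile of buff clay, 25 to 42 g, ends alike, loose, glaze up, on a fixed pale square kiln shelf (220 x 220 mm, top 12 mm above the table) beside the board; its spot there varies, 25 mm or more from its neighbours. Point: tile centre, half-way up; x along its 50 mm, y along its 36 mm, z out of the glaze
- paleyellow (a point): half white, half yellow: pale cream-yellow test tile. Same size, frame and weight as the sky-blue tile; loose on another spot of the kiln shelf, glaze up, at least 25 mm from its neighbours. Point: tile centre, half-way up; x along its 50 mm, y along its 36 mm, z out of the glaze
- green (a point): half blue, half yellow: dark green test tile. Same size, frame and weight as the sky-blue tile; loose on another spot of the kiln shelf, glaze up, at least 25 mm from its neighbours. Point: tile centre, half-way up; x along its 50 mm, y along its 36 mm, z out of the glaze
- sage (a point): equal thirds of white, blue and yellow: muted light sage-green test tile. Same size, frame and weight as the sky-blue tile; loose on another spot of the kiln shelf, glaze up, at least 25 mm from its neighbours. Point: tile centre, half-way up; x along its 50 mm, y along its 36 mm, z out of the glaze
- vase_mid (a point): bystander: unglazed terracotta bottle vase, 108 mm tall, 76 mm across, standing loose on the table to one side of the work; the point is on its axis 50 mm up
- tub_mid (a point): bystander: white plastic tub of glaze with a grey lid and a sea-green band, 76 mm tall, 78 mm across, standing loose on the table to one side of the work; the point is on its axis 38 mm up
Things that resemble listed ones, but are neither listed nor needed, are in the scene too. Leave any pink or red look-alike of the part that bears green alone.

How it is judged (in metres and radians):
At the end, for the whole second after the job is handed in: Sage within 12 mm (along and across the board) of the middle box's centre; the other three within 12 mm of the centre of the side box between their two parent glazes; all lie flat on the board (0.12 rad), glaze up, length within 0.2 rad of the board's x, released and at rest (((x of skyblue in the frame of board between -0.0813 and -0.0573 m and y of skyblue in the frame of board between -0.012 and 0.012 m) or (x of skyblue in the frame of board between 0.0226 and 0.0466 m and y of skyblue in the frame of board between 0.048 and 0.072 m) or (x of skyblue in the frame of board between 0.0226 and 0.0466 m and y of skyblue in the frame of board between -0.072 and -0.048 m)) and horizontal distance between each of skyblue, paleyellow and white below 0.15 m and horizontal distance between each of skyblue, green and blue below 0.15 m and z of each of skyblue, paleyellow, green, sage in the frame of board below 0.017 m and angle between each of skyblue, paleyellow, green, sage's own z axis and vertical below 0.12 rad and angle between the x axis of each of skyblue, paleyellow, green, sage and the x axis of board, either way round below 0.2 rad and linear speed of each of tile_skyblue, tile_paleyellow, tile_green, tile_sage below 0.02 m/s and ((x of paleyellow in the frame of board between -0.0813 and -0.0573 m and y of paleyellow in the frame of board between -0.012 and 0.012 m) or (x of paleyellow in the frame of board between 0.0226 and 0.0466 m and y of paleyellow in the frame of board between 0.048 and 0.072 m) or (x of paleyellow in the frame of board between 0.0226 and 0.0466 m and y of paleyellow in the frame of board between -0.072 and -0.048 m)) and horizontal distance between each of paleyellow, green and yellow below 0.15 m and ((x of green in the frame of board between -0.0813 and -0.0573 m and y of green in the frame of board between -0.012 and 0.012 m) or (x of green in the frame of board between 0.0226 and 0.0466 m and y of green in the frame of board between 0.048 and 0.072 m) or (x of green in the frame of board between 0.0226 and 0.0466 m and y of green in the frame of board between -0.072 and -0.048 m)) and x of sage in the frame of board between -0.012 and 0.012 m and y of sage in the frame of board between -0.012 and 0.012 m); the robot touches nothing.
It fails at once if a tile falls freely (dropped or thrown from more than about 3 cm) ((linear speed of tile_skyblue above 0.8 m/s and contact force between the fingers and tile_skyblue below 0.01 N) or (linear speed of tile_paleyellow above 0.8 m/s and contact force between the fingers and tile_paleyellow below 0.01 N) or (linear speed of tile_green above 0.8 m/s and contact force between the fingers and tile_green below 0.01 N) or (linear speed of tile_sage above 0.8 m/s and contact force between the fingers and tile_sage below 0.01 N)).
It fails at once if the vase is pushed more than 2 cm or tipped (distance of vase_mid from where it was at the start of the episode above 0.02 m or angle between vase_mid's own z axis and vertical above 0.3 rad).
It fails at once if the tub is pushed more than 2 cm or tipped (distance of tub_mid from where it was at the start of the episode above 0.02 m or angle between tub_mid's own z axis and vertical above 0.3 rad).
It also fails if it takes over 99 s, if anything falls off the work surface, if the arm or the gripper's body presses on something with over 40 N, if the wrist force passes 120 N, or if a joint passes its speed limit or range.

## Working session

There is one attempt and no reset: what is moved stays moved. The work goes in short steps, Python scripts to look and compute and a tool call to move; the robot and the scene stay as the last step left them, time stands still between calls to the robot, and variables do not carry over. Pictures are saved under pics/ and viewed, and the job is handed in when it is done.

Besides the shell and the picture viewer there is one more tool, called after "Request:" by a JSON object that holds its "fn" and its "kwargs", one argument or row to a line. drive_tool: Moves the arm, as the interface text tells. Its arguments: {"type":"object","properties":{"series":{"type":"array","items":{"type":"array"}},"force":{"type":"number"}},"required":["series"]}

```bash
mkdir -p pics; ls; python3 - <<'E'
from rig import monitor,capture,camera_model
import cv2,numpy as np
s=monitor.state();print(s['t'],s['position'],np.round(s['ee_rot'],3).tolist(),s['finger_gap'])
for n in('top','side'):
    p,d=capture(n);cv2.imwrite(f'pics/{n}0.png',p[:,:,::-1]);np.savez(f'{n}0.npz',p=p,d=d)
    m=camera_model(n);print(n,m)
E
```

```text
pics
0.0 [ 218.18549378 -611.44826339  217.49402433] [[0.942, 0.336, -0.001], [0.336, -0.942, 0.002], [-0.0, -0.003, -1.0]] 93.13781704389613
top {'mtx': array([[386.8488646 ,   0.        , 285.23995446],
       [  0.        , 386.8488646 , 210.03036284],
       [  0.        ,   0.        ,   1.        ]]), 'dist': array([-0.09943594,  0.        ,  0.        ,  0.        ,  0.        ]), 'R': array([[-0.00561942, -0.99953305, -0.0300351 ],
       [-0.98527866,  0.01066635, -0.17062294],
       [ 0.17086363,  0.02863414, -0.98487852]]), 't': array([  25.40590415,  515.25373649, 1083.99472499])}
side {'mtx': array([[437.87325996,   0.        , 281.83910403],
       [  0.        , 437.87325996, 204.98007522],
       [  0.        ,   0.        ,   1.        ]]), 'dist': array([0.04275708, 0.        , 0.        , 0.        , 0.        ]), 'R': array([[ 0.86468752, -0.50204457,  0.01633235],
       [-0.33066916, -0.59339559, -0.73385256],
       [ 0.37811823,  0.62915255, -0.67911242]]), 't': array([-456.93435564,  226.58132032, 1491.46794436])}
```

View pics/top0.png

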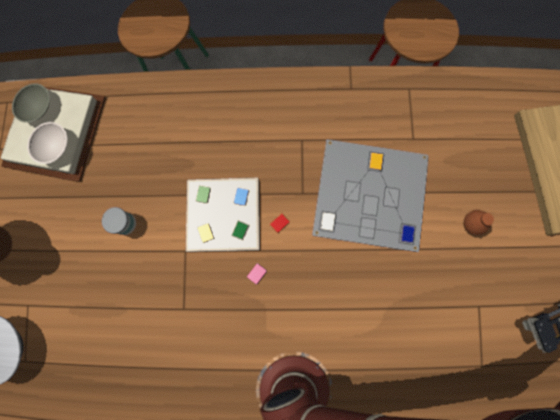

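View pics/side0.png

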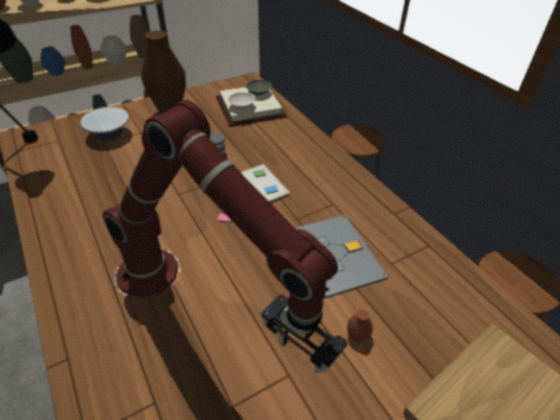

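Top view: the shelf at about (223,215) carries four tiles: light green (203,194), sky-blue (241,197), cream (206,233) and dark green (241,230). Red (280,223) and pink (257,273) look-alikes lie on the table. On the board, yellow is at (376,161), white at (328,222) and blue at (408,234). I'll measure these and check an enlarged crop.

```bash
cat > h.py <<'E'
import cv2,numpy as np
from rig import camera_model
def cast(name,px,z):
    m=camera_model(name);px=np.asarray(px,float).reshape(-1,1,2)
    u=cv2.undistortPoints(px,m['mtx'],m['dist']).reshape(-1,2)
    r=np.c_[u,np.ones(len(u))]@m['R']; c=-m['R'].T@m['t']
    return c+r*((z-c[2])/r[:,2])[:,None]
def project(name,X):
    m=camera_model(name);return cv2.projectPoints(np.asarray(X,float).reshape(-1,3),cv2.Rodrigues(m['R'])[0],m['t'],m['mtx'],m['dist'])[0].reshape(-1,2)
def rect(name,mask,z):
    cs=cv2.findContours(mask,cv2.RETR_EXTERNAL,cv2.CHAIN_APPROX_NONE)[0]
    c=max(cs,key=cv2.contourArea)
    # centroid + rect in world plane, using subpixel region pixels
    blob=np.zeros_like(mask);cv2.drawContours(blob,[c],-1,255,-1)
    v,u=np.nonzero(blob);P=cast(name,np.c_[u,v],z)[:,:2]
    cen=P.mean(0);w,V=np.linalg.eigh(np.cov(P.T));a=V[:,1]
    return cen,np.degrees(np.arctan2(a[1],a[0]))%180,np.sqrt(12*w[::-1]),len(u)
E
python3 - <<'E'
from h import *
Z=np.load('top0.npz');p=Z['p'];d=Z['d']
h=cv2.cvtColor(p,cv2.COLOR_RGB2HSV)
seeds={'sage':(203,194,20),'sky':(241,197,20),'pale':(206,233,20),'green':(241,230,20),'yellow':(376,161,17),'white':(328,222,17),'blue':(408,234,17)}
lab=cv2.cvtColor(p,cv2.COLOR_RGB2LAB).astype(int)
for n,(u,v,z) in seeds.items():
    ref=np.median(lab[v-2:v+3,u-2:u+3].reshape(-1,3),0)
    w=slice(v-14,v+15),slice(u-14,u+15)
    bg=np.array(lab[120 and 184,192]) if z==20 else lab[155,340]
    L=lab[w];m=np.zeros(p.shape[:2],np.uint8)
    dr=np.linalg.norm(L-ref,axis=2);db=np.linalg.norm(L-bg,axis=2)
    m[w]=(dr<db)*255
    m2=np.zeros_like(m);
    nl,lb=cv2.connectedComponents(m); m2[lb==lb[v,u]]=255
    c,a,s,k=rect('top',m2,z)
    # side-view not needed; depth height check
    M=np.linalg.inv
    from rig import camera_model
    cm=camera_model('top');uu=cv2.undistortPoints(np.array([[[u,v]]],float),cm['mtx'],cm['dist'])[0,0]
    dd=np.median(d[v-2:v+3,u-2:u+3]);X=cm['R'].T@(np.array([uu[0],uu[1],1])*dd-cm['t'])
    print(n,p[v,u],np.round(c,1),round(a,1),np.round(s,1),k,'depthpt',np.round(X,1))
# shelf & board by colour
wm=((h[...,1]<60)&(h[...,2]>170)).astype(np.uint8)*255
m=np.zeros_like(wm);m[165:265,175:270]=wm[165:265,175:270]
cs=max(cv2.findContours(m,0,1)[0],key=cv2.contourArea)
b=cv2.boxPoints(cv2.minAreaRect(cs));print('shelf',cast('top',b,12).round(1).tolist())
lab_b=np.linalg.norm(lab-lab[155,340],axis=2)<30
m=np.zeros_like(wm);m[130:260,300:440]=lab_b[130:260,300:440]*255
m=cv2.morphologyEx(m,cv2.MORPH_CLOSE,np.ones((5,5)))
cs=max(cv2.findContours(m,0,1)[0],key=cv2.contourArea)
b=cv2.boxPoints(cv2.minAreaRect(cs));W=cast('top',b,9);print('board',W.round(1).tolist(),W.mean(0),np.linalg.norm(np.diff(W,axis=0),axis=1))
crop=cv2.resize(p[135:285,180:440],None,fx=3,fy=3,interpolation=cv2.INTER_CUBIC);cv2.imwrite('pics/crop0.png',crop[:,:,::-1])
E
```

```text
sage [159 196 143] [570.7 270.8] 174.6 [51.7 39.2] 212 depthpt [571.7 271.4  20.5]
sky [132 184 233] [562.4 154.5] 170.5 [51.3 40.1] 222 depthpt [561.1 155.1  19.8]
pale [247 240 176] [454.3 262.2] 21.2 [48.  34.1] 181 depthpt [452.8 258.9  19.7]
green [ 45 120  65] [461.2 156.3] 158.8 [48. 37.] 198 depthpt [461.  153.8  19.5]
yellow [230 180  38] [ 670.8 -255.5] 169.6 [48.5 34.1] 170 depthpt [ 669.7 -256.7   16. ]
white [233 232 226] [ 486.  -103.4] 170.3 [48.4 33.8] 186 depthpt [ 482.8 -104.8   16.9]
blue [ 21  37 132] [ 446.5 -340.9] 171.5 [47.5 34.6] 186 depthpt [ 444.3 -341.3   16.8]
shelf [[625.0, 328.8, 12.0], [621.4, 104.9, 12.0], [401.9, 103.5, 12.0], [402.8, 320.3, 12.0]]
board [[442.0, -53.0, 9.0], [748.0, -104.5, 9.0], [692.3, -438.6, 9.0], [389.9, -371.9, 9.0]] [ 568.0307556  -242.01509404    9.        ] [310.28388869 338.71123402 309.73426002]
```

View pics/crop0.png

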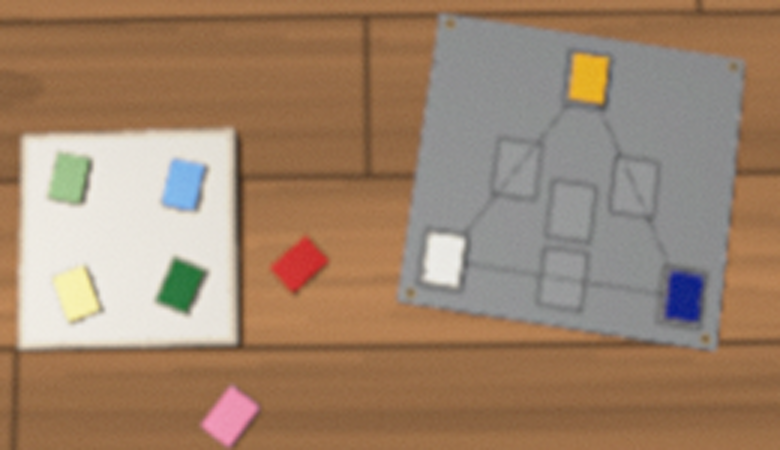

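The crop confirms the set: light muted green (203,194) = sage, dark green (241,230) = green, sky-blue (241,197) and cream (206,233). These are the only tiles on the shelf. The red and pink ones on the table are look-alikes, so I leave them alone.

The glued tiles are 239.3 to 240.8 mm apart, against 240 given, and the tops come out at about 17 mm and 20 mm, as they should. The board centre is at (534.4, -233.3) with yaw -9.4°.

Targets:
- pale: (578.3, -179.7)
- green: (558.7, -298.1)
- sky: (466, -222)
- sage: (534.4, -233.3)

I'll start with sky-blue.

Request:
{"fn": "drive_tool", "kwargs": {
  "series": [
    [0.3,[0.0955,0.213,0],[0,0,-0.027]],
    [0.3,[0.0955,0.213,0],[0,0,-0.027]],
    [0.3,[0.0955,0.213,0],[0,0,-0.027]],
    [0.3,[0.0955,0.213,0],[0,0,-0.027]],
    [0.3,[0.0955,0.213,0],[0,0,-0.027]],
    [0.3,[0.0955,0.213,0],[0,0,-0.027]],
    [0.3,[0.0955,0.213,0],[0,0,-0.027]],
    [0.3,[0.0955,0.213,0],[0,0,-0.027]]
  ],
  "force": 15
}}

```text
t: 0.77
position: [333.3, -354.7, 218.4]
ee_rot: [[0.985, 0.171, -0.0], [0.171, -0.985, 0.001], [-0.0, -0.001, -1.0]]
contact_force: [0.6, -0.7, -0.2]
finger_gap: 60.8
```

Request:
{"fn": "drive_tool", "kwargs": {
  "series": [
    [0.3,[0.0955,0.213,0],[0,0,-0.027]],
    [0.3,[0.0955,0.213,0],[0,0,-0.027]],
    [0.3,[0.0955,0.213,0],[0,0,-0.027]],
    [0.3,[0.0955,0.213,0],[0,0,-0.027]],
    [0.3,[0.0955,0.213,0],[0,0,-0.027]],
    [0.3,[0.0955,0.213,0],[0,0,-0.027]],
    [0.3,[0.0955,0.213,0],[0,0,-0.027]],
    [0.3,[0.0955,0.213,0],[0,0,-0.027]]
  ]
}}

```text
t: 1.43
position: [447.8, -99.2, 218.5]
ee_rot: [[1.0, 0.002, -0.0], [0.002, -1.0, 0.0], [-0.0, -0.0, -1.0]]
contact_force: [-0.2, 0.7, 0.7]
finger_gap: 60.5
```

Request:
{"fn": "drive_tool", "kwargs": {
  "series": [
    [0.3,[0.0955,0.213,-0.1155],[0,0,-0.027]],
    [0.3,[0.0955,0.213,-0.1155],[0,0,-0.027]],
    [0.3,[0.0955,0.213,-0.1155],[0,0,-0.027]],
    [0.3,[0.0955,0.213,-0.1155],[0,0,-0.027]],
    [0.3,[0.0955,0.213,-0.1155],[0,0,-0.027]],
    [0.3,[0.0955,0.213,-0.1155],[0,0,-0.027]],
    [0.3,[0.0955,0.213,-0.1155],[0,0,-0.027]],
    [0.3,[0.0955,0.213,-0.1155],[0,0,-0.027]]
  ]
}}

```text
t: 2.1
position: [562.5, 156.2, 78.7]
ee_rot: [[0.986, -0.166, -0.001], [-0.166, -0.986, -0.0], [-0.001, 0.001, -1.0]]
contact_force: [0.6, -0.7, 0.1]
finger_gap: 60.3
```

Request:
{"fn": "drive_tool", "kwargs": {
  "series": [
    [0.3,[0,0,0],[0,0,0]],
    [0.3,[0,0,0],[0,0,0]]
  ]
}}

```text
t: 2.27
position: [561.1, 157.5, 78.1]
ee_rot: [[0.987, -0.16, -0.003], [-0.16, -0.987, 0.0], [-0.003, 0.0, -1.0]]
contact_force: [0.7, -1.2, 0.6]
finger_gap: 60.6
```

```bash
python3 - <<'E'
from h import *
from rig import monitor,capture
s=monitor.state();print(s['position'],np.degrees(np.arctan2(s['ee_rot'][1][0],s['ee_rot'][0][0])),np.round(s['joints'],2))
for n in('top','side'):
    p,d=capture(n);c=project(n,[562,155,20])[0].astype(int);print(n,c)
    q=p[max(0,c[1]-60):c[1]+60,max(0,c[0]-65):c[0]+65];cv2.imwrite(f'pics/{n}1.png',cv2.resize(q,None,fx=4,fy=4)[:,:,::-1])
E
```

```text
[561.118659   157.46044056  78.08459073] -9.221401922493856 [-0.3   0.68 -0.01  1.77  0.01  0.7  -2.05]
top [241 196]
side [269 188]
```

View pics/top1.png

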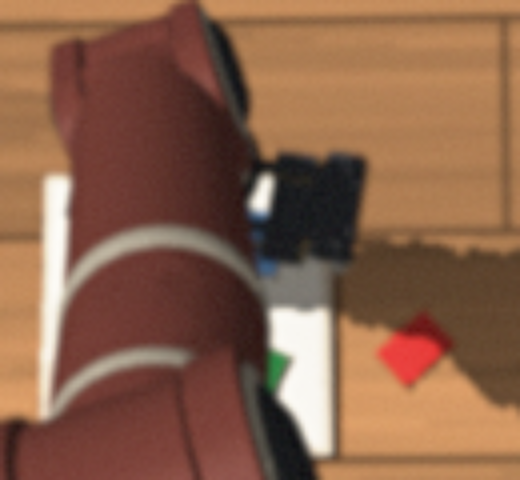

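View pics/side1.png

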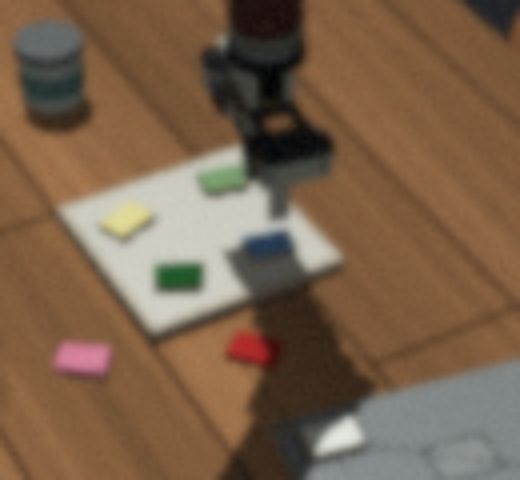

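Top view: the gripper is over the sky-blue tile at about (241,197). Side view: the near finger stands just above the tile at (269,188), clear of its neighbours. I'll descend.

Request:
{"fn": "drive_tool", "kwargs": {
  "series": [
    [0.3,[0,-0.005,-0.1],[0,0,0]],
    [0.3,[0,-0.005,-0.1],[0,0,0]],
    [0.3,[0,0,-0.1],[0,0,0]],
    [0.3,[0,0,-0.08],[0,0,0]],
    [0.3,[0,0,-0.03],[0,0,0]],
    [0.3,[0,0,-0.03],[0,0,0]],
    [0.3,[0,0,0],[0,0,0]]
  ]
}}

```text
t: 2.95
position: [562.2, 152.4, 13.9]
ee_rot: [[0.986, -0.166, -0.0], [-0.166, -0.986, -0.0], [-0.0, 0.0, -1.0]]
contact_force: [-0.6, 0.0, -0.1]
finger_gap: 60.5
```

Request:
{"fn": "drive_tool", "kwargs": {
  "series": [
    [-0.5,[0,0,0],[0,0,0]],
    [-0.5,[0,0,0],[0,0,0]],
    [-0.5,[0,0,0],[0,0,0]],
    [-0.5,[0,0,0],[0,0,0]],
    [-0.5,[0,0,0],[0,0,0]],
    [-0.5,[0,0,0],[0,0,0]]
  ]
}}

```text
t: 3.45
position: [562.6, 153.5, 14.6]
ee_rot: [[0.986, -0.165, 0.001], [-0.165, -0.986, 0.001], [0.001, -0.001, -1.0]]
contact_force: [0.4, 0.4, 2.5]
finger_gap: 35.4
```

Request:
{"fn": "drive_tool", "kwargs": {
  "series": [
    [-0.5,[0,0,0.05],[0,0,0]],
    [-0.5,[0,0,0.1],[0,0,0]],
    [-0.5,[0,0,0.1],[0,0,0]],
    [-0.5,[0,0,0.1],[0,0,0]],
    [-0.5,[-0.0268,-0.1042,0],[0,0,0]],
    [-0.5,[-0.0536,-0.2084,0],[0,0,0]],
    [-0.5,[-0.0536,-0.2084,0],[0,0,0]],
    [-0.5,[-0.0536,-0.2084,0],[0,0,0]]
  ]
}}

```text
t: 4.12
position: [533.8, 42.8, 67.1]
ee_rot: [[0.986, -0.164, 0.001], [-0.164, -0.986, -0.0], [0.001, 0.0, -1.0]]
contact_force: [1.8, -1.1, -0.5]
finger_gap: 35.7
```

Request:
{"fn": "drive_tool", "kwargs": {
  "series": [
    [-0.5,[-0.0536,-0.2084,0],[0,0,0]],
    [-0.5,[-0.0536,-0.2084,0],[0,0,0]],
    [-0.5,[-0.0536,-0.2084,0],[0,0,0]],
    [-0.5,[-0.0536,-0.2084,0],[0,0,0]],
    [-0.5,[-0.0536,-0.2084,0],[0,0,0]],
    [-0.5,[-0.0536,-0.2084,0],[0,0,0]],
    [-0.5,[-0.0536,-0.2084,0],[0,0,0]],
    [-0.5,[-0.0536,-0.2084,0],[0,0,0]]
  ]
}}

```text
t: 4.78
position: [469.2, -208.0, 67.0]
ee_rot: [[0.986, -0.165, 0.0], [-0.165, -0.986, -0.0], [0.0, 0.0, -1.0]]
contact_force: [-0.1, -1.1, -0.3]
finger_gap: 35.6
```

Request:
{"fn": "drive_tool", "kwargs": {
  "series": [
    [-0.5,[-0.0268,-0.1042,0],[0,0,0]],
    [-0.5,[0,0,-0.1],[0,0,0]],
    [-0.5,[0,0,-0.1],[0,0,0]],
    [-0.5,[0,0,-0.08],[0,0,0]],
    [-0.5,[0,0,0],[0,0,0]]
  ]
}}

```text
t: 5.2
position: [464.1, -221.7, 23.0]
ee_rot: [[0.986, -0.166, -0.004], [-0.166, -0.986, 0.002], [-0.004, -0.001, -1.0]]
contact_force: [-0.5, 0.3, 0.2]
finger_gap: 35.4
```

Request:
{"fn": "drive_tool", "kwargs": {
  "series": [
    [-0.5,[0,0,-0.04],[0,0,0]],
    [-0.5,[0,0,-0.03],[0,0,0]],
    [-0.5,[0,0,-0.015],[0,0,0]],
    [-0.5,[0,0,-0.005],[0,0,0]],
    [-0.5,[0,0,0],[0,0,0]]
  ]
}}

```text
t: 5.62
position: [466.0, -221.9, 11.6]
ee_rot: [[0.986, -0.165, 0.0], [-0.165, -0.986, -0.0], [0.0, 0.0, -1.0]]
contact_force: [-1.0, -0.1, 0.9]
finger_gap: 35.6
```

```bash
python3 - <<'E'
from h import *
from rig import monitor,capture
s=monitor.state();print(s['position'],s['contact_force'])
for n in('top','side'):
    p,d=capture(n);c=project(n,[500,-225,20])[0].astype(int);print(n,c)
    q=p[max(0,c[1]-60):c[1]+60,max(0,c[0]-65):c[0]+65];cv2.imwrite(f'pics/{n}2.png',cv2.resize(q,None,fx=4,fy=4)[:,:,::-1])
E
```

```text
[ 465.99190137 -221.93988589   11.55051891] [-0.98684745 -0.12063047  0.91010403]
top [368 215]
side [307 256]
```

View pics/side2.png

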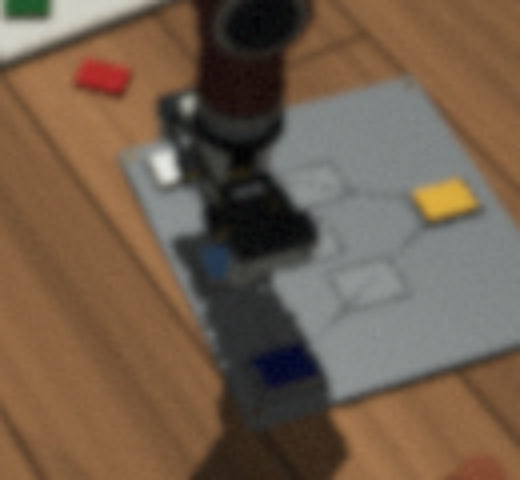

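View pics/top2.png

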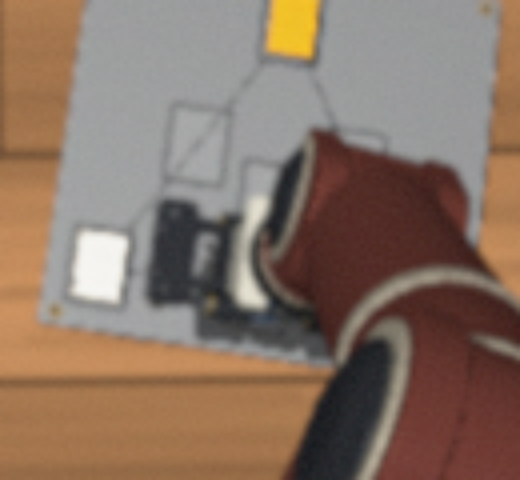

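The sky-blue tile is on the board in the white–blue box; side view shows the blue patch at about (296,262) between white and cobalt. I'll release it, then move over the pale tile.

Request:
{"fn": "drive_tool", "kwargs": {
  "series": [
    [-0.5,[0,0,-0.004],[0,0,0]],
    [0.0,[0,0,0],[0,0,0]],
    [0.0,[0,0,0],[0,0,0]],
    [0.0,[0,0,0],[0,0,0]],
    [0.0,[0,0,0.04],[0,0,0]],
    [0.0,[0,0,0.1],[0,0,0]],
    [0.0,[0,0,0.13],[0,0,0]],
    [0.2,[0,0,0.13],[0,0,0]]
  ]
}}

```text
t: 6.38
position: [465.4, -221.8, 71.0]
ee_rot: [[0.986, -0.165, -0.001], [-0.165, -0.986, 0.001], [-0.001, -0.0, -1.0]]
contact_force: [0.5, 0.3, 1.2]
finger_gap: 49.6
```

Request:
{"fn": "drive_tool", "kwargs": {
  "series": [
    [0.3,[-0.0055,0.2306,0],[0,0,0.0487]],
    [0.3,[-0.0055,0.2306,0],[0,0,0.0487]],
    [0.3,[-0.0055,0.2306,0],[0,0,0.0487]],
    [0.3,[-0.0055,0.2306,0],[0,0,0.0487]],
    [0.3,[-0.0055,0.2306,0],[0,0,0.0487]],
    [0.3,[-0.0055,0.2306,0],[0,0,0.0487]],
    [0.3,[-0.0055,0.2306,0],[0,0,0.0487]]
  ]
}}

```text
t: 6.97
position: [459.9, 21.7, 70.8]
ee_rot: [[0.995, 0.103, 0.001], [0.103, -0.995, 0.0], [0.001, 0.0, -1.0]]
contact_force: [1.1, 0.4, -0.0]
finger_gap: 60.4
```

Request:
{"fn": "drive_tool", "kwargs": {
  "series": [
    [0.3,[-0.0055,0.2306,0],[0,0,0.0487]],
    [0.3,[-0.0055,0.2306,0],[0,0,0.0487]],
    [0.3,[-0.0055,0.2306,0],[0,0,0.0487]],
    [0.3,[-0.0055,0.2306,0],[0,0,0.0487]],
    [0.3,[-0.0055,0.2306,0],[0,0,0.0487]],
    [0.3,[-0.0055,0.2306,0],[0,0,0.0487]],
    [0.3,[-0.0055,0.2306,0],[0,0,0.0487]],
    [0.3,[0,0,0],[0,0,0]]
  ]
}}

```text
t: 7.63
position: [453.1, 272.5, 71.2]
ee_rot: [[0.928, 0.373, 0.002], [0.373, -0.928, 0.009], [0.005, -0.008, -1.0]]
contact_force: [0.2, 0.9, 0.5]
finger_gap: 60.4
```

```bash
python3 - <<'E'
from h import *
from rig import monitor,capture
s=monitor.state();print(s['position'],np.degrees(np.arctan2(s['ee_rot'][1][0],s['ee_rot'][0][0])),np.round(s['joints'],2))
p,d=capture('top');cv2.imwrite('pics/top3.png',p[:,:,::-1])
p,d=capture('side');q=cv2.resize(p[110:310,190:430],None,fx=3,fy=3);cv2.imwrite('pics/side3.png',q[:,:,::-1])
E
```

```text
[453.09345188 272.45219423  71.2295244 ] 21.895507080254465 [-0.48  0.63 -0.14  1.93  0.14  0.58 -1.91]
```

View pics/top3.png

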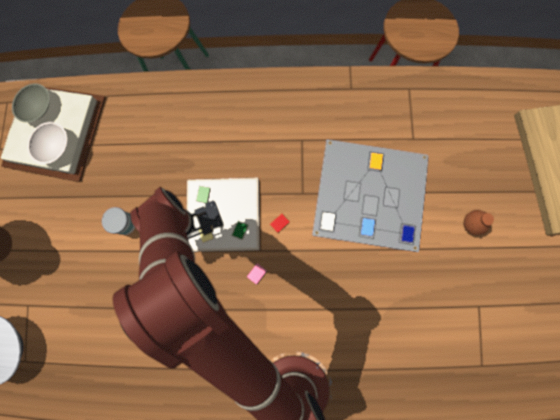

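View pics/side3.png

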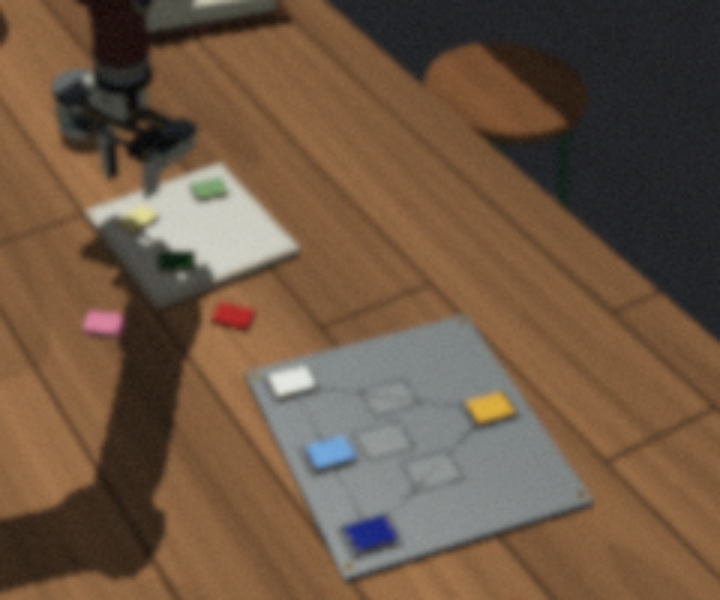

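Sky-blue sits neatly in its box at (368,227) in the top view. The measured y here is 272 against 262 expected, so I'll let it settle and read again.

Request:
{"fn": "drive_tool", "kwargs": {
  "series": [
    [0.3,[0,0,0],[0,0,0]],
    [0.3,[0,0,0],[0,0,0]],
    [0.3,[0,0,0],[0,0,0]]
  ]
}}

```text
t: 7.98
position: [454.6, 260.3, 70.5]
ee_rot: [[0.934, 0.358, -0.0], [0.358, -0.934, -0.001], [-0.001, 0.001, -1.0]]
contact_force: [0.2, 0.7, 0.0]
finger_gap: 60.1
```

```bash
python3 - <<'E'
from h import *
from rig import monitor,capture
s=monitor.state();print(s['position'],np.degrees(np.arctan2(s['ee_rot'][1][0],s['ee_rot'][0][0])),np.round(s['joints'],2),np.round(s['dq'],2),s['joint_torque'])
p,d=capture('top');q=cv2.resize(p[160:280,90:270],None,fx=4,fy=4);cv2.imwrite('pics/top4.png',q[:,:,::-1]);print(project('top',[[454.3,262.2,20],[454,262,71]]))
E
```

```text
[454.64790608 260.33349592  70.4653767 ] 20.991955831419993 [-0.47  0.63 -0.13  1.94  0.14  0.58 -1.91] [-0.    0.   -0.01 -0.01 -0.   -0.    0.  ] [-2.43130261e-01 -3.98758507e+01 -1.04184352e+00 -1.02098483e+01
  8.37800471e-03 -7.77674653e-02  9.62718659e-04]
[[204.90162795 232.48316233]
 [200.79432583 230.5565343 ]]
```

View pics/top4.png

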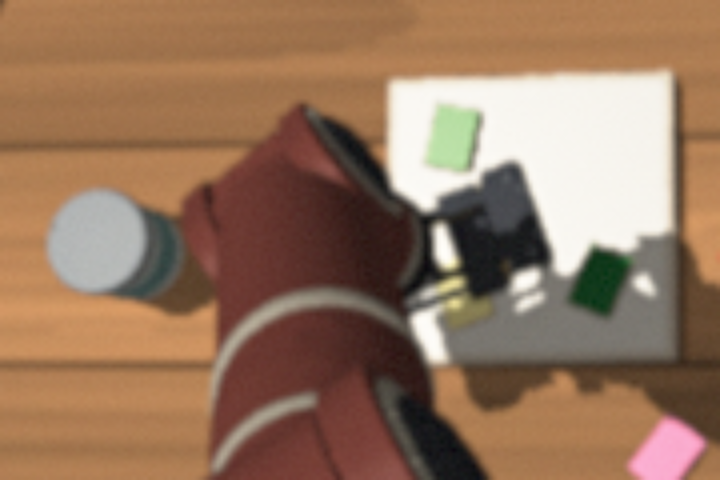

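It was a transient overshoot and has settled at (454.6, 260.3) with yaw 21.0°. I'll descend and grip the pale tile.

Request:
{"fn": "drive_tool", "kwargs": {
  "series": [
    [0.3,[0,0,-0.1],[0,0,0]],
    [0.3,[0,0,-0.1],[0,0,0]],
    [0.3,[0,0,-0.1],[0,0,0]],
    [0.3,[0,0,-0.045],[0,0,0]],
    [0.3,[0,0,-0.03],[0,0,0]],
    [0.3,[0,0,0],[0,0,0]]
  ]
}}

```text
t: 8.53
position: [454.0, 261.6, 13.6]
ee_rot: [[0.933, 0.36, -0.001], [0.36, -0.933, -0.001], [-0.001, 0.0, -1.0]]
contact_force: [-1.1, 0.7, -0.4]
finger_gap: 60.3
```

Request:
{"fn": "drive_tool", "kwargs": {
  "series": [
    [-0.5,[0,0,0],[0,0,0]],
    [-0.5,[0,0,0],[0,0,0]],
    [-0.5,[0,0,0],[0,0,0]],
    [-0.5,[0,0,0],[0,0,0]],
    [-0.5,[0,0,0],[0,0,0]],
    [-0.5,[0,0,0],[0,0,0]]
  ]
}}

```text
t: 9.03
position: [454.6, 262.5, 14.7]
ee_rot: [[0.933, 0.361, 0.001], [0.361, -0.933, 0.001], [0.001, -0.0, -1.0]]
contact_force: [-0.0, -0.6, 2.8]
finger_gap: 35.5
```

Request:
{"fn": "drive_tool", "kwargs": {
  "series": [
    [-0.5,[0,0,0.05],[0,0,0]],
    [-0.5,[0,0,0.1],[0,0,0]],
    [-0.5,[0,0,0.1],[0,0,0]],
    [-0.5,[0,0,0.1],[0,0,0]],
    [-0.5,[0.0318,-0.1133,0],[0,0,-0.0261]],
    [-0.5,[0.0636,-0.2267,0],[0,0,-0.0523]],
    [-0.5,[0.0636,-0.2267,0],[0,0,-0.0523]],
    [-0.5,[0.0636,-0.2267,0],[0,0,-0.0523]]
  ]
}}

```text
t: 9.7
position: [487.9, 142.4, 67.3]
ee_rot: [[0.975, 0.223, 0.001], [0.223, -0.975, 0.0], [0.001, -0.0, -1.0]]
contact_force: [-0.7, -0.5, -0.5]
finger_gap: 35.7
```

Request:
{"fn": "drive_tool", "kwargs": {
  "series": [
    [-0.5,[0.0636,-0.2267,0],[0,0,-0.0523]],
    [-0.5,[0.0636,-0.2267,0],[0,0,-0.0523]],
    [-0.5,[0.0636,-0.2267,0],[0,0,-0.0523]],
    [-0.5,[0.0636,-0.2267,0],[0,0,-0.0523]],
    [-0.5,[0.0636,-0.2267,0],[0,0,-0.0523]],
    [-0.5,[0.0636,-0.2267,0],[0,0,-0.0523]],
    [-0.5,[0.0636,-0.2267,0],[0,0,-0.0523]],
    [-0.5,[0.0636,-0.2267,0],[0,0,-0.0523]]
  ]
}}

```text
t: 10.37
position: [564.1, -130.5, 67.2]
ee_rot: [[0.994, -0.105, 0.0], [-0.105, -0.994, 0.0], [0.0, -0.0, -1.0]]
contact_force: [0.7, 0.8, -0.6]
finger_gap: 35.4
```

Request:
{"fn": "drive_tool", "kwargs": {
  "series": [
    [-0.5,[0.0445,-0.1587,0],[0,0,-0.0366]],
    [-0.5,[0.0318,-0.1133,0],[0,0,-0.0261]],
    [-0.5,[0.0191,-0.068,0],[0,0,-0.0157]],
    [-0.5,[0,0,0],[0,0,0]],
    [-0.5,[0,0,-0.08],[0,0,0]],
    [-0.5,[0,0,-0.1],[0,0,0]],
    [-0.5,[0,0,-0.08],[0,0,0]],
    [-0.5,[0,0,-0.02],[0,0,0]]
  ]
}}

```text
t: 11.03
position: [576.2, -176.7, 21.9]
ee_rot: [[0.987, -0.161, -0.005], [-0.161, -0.987, 0.003], [-0.006, -0.002, -1.0]]
contact_force: [-1.0, 0.5, -0.3]
finger_gap: 35.4
```

Request:
{"fn": "drive_tool", "kwargs": {
  "series": [
    [-0.5,[0,0,-0.04],[0,0,0]],
    [-0.5,[0,0,-0.03],[0,0,0]],
    [-0.5,[0,0,0],[0,0,0]]
  ]
}}

```text
t: 11.28
position: [577.8, -179.1, 13.4]
ee_rot: [[0.987, -0.163, -0.001], [-0.163, -0.987, 0.001], [-0.001, -0.0, -1.0]]
contact_force: [0.2, -0.0, 0.4]
finger_gap: 35.8
```

Request:
{"fn": "drive_tool", "kwargs": {
  "series": [
    [-0.5,[0,0,-0.012],[0,0,0]],
    [-0.5,[0,0,-0.011],[0,0,0]],
    [-0.5,[0,0,0],[0,0,0]],
    [0.0,[0,0,0],[0,0,0]],
    [0.0,[0,0,0],[0,0,0]],
    [0.0,[0,0,0],[0,0,0]],
    [0.0,[0,0,0],[0,0,0]]
  ]
}}

```text
t: 11.87
position: [578.3, -179.8, 10.7]
ee_rot: [[0.986, -0.164, 0.0], [-0.164, -0.986, 0.0], [0.0, -0.0, -1.0]]
contact_force: [-1.0, -0.0, -0.0]
finger_gap: 46.2
```

Request:
{"fn": "drive_tool", "kwargs": {
  "series": [
    [0.0,[0,0,0.04],[0,0,0]],
    [0.0,[0,0,0.1],[0,0,0]],
    [0.0,[0,0,0.13],[0,0,0]],
    [0.2,[0,0,0.13],[0,0,0]],
    [0.3,[-0.0355,0.1018,0],[0,0,-0.0119]],
    [0.3,[-0.071,0.2037,0],[0,0,-0.0238]],
    [0.3,[-0.071,0.2037,0],[0,0,-0.0238]],
    [0.3,[-0.071,0.2037,0],[0,0,-0.0238]]
  ]
}}

```text
t: 12.53
position: [540.7, -72.1, 71.3]
ee_rot: [[0.973, -0.23, 0.001], [-0.23, -0.973, 0.0], [0.001, -0.0, -1.0]]
contact_force: [0.5, -0.4, 0.5]
finger_gap: 60.7
```

Request:
{"fn": "drive_tool", "kwargs": {
  "series": [
    [0.3,[-0.071,0.2037,0],[0,0,-0.0238]],
    [0.3,[-0.071,0.2037,0],[0,0,-0.0238]],
    [0.3,[-0.071,0.2037,0],[0,0,-0.0238]],
    [0.3,[-0.071,0.2037,0],[0,0,-0.0238]],
    [0.3,[-0.071,0.2037,0],[0,0,-0.0238]],
    [0.3,[-0.071,0.2037,0],[0,0,-0.0238]],
    [0.3,[-0.0497,0.1426,0],[0,0,-0.0167]],
    [0.3,[-0.0355,0.1018,0],[0,0,-0.0119]]
  ]
}}

```text
t: 13.2
position: [463.2, 150.6, 71.2]
ee_rot: [[0.936, -0.353, 0.0], [-0.353, -0.936, 0.002], [-0.001, -0.002, -1.0]]
contact_force: [0.7, 0.1, -0.5]
finger_gap: 60.4
```

Request:
{"fn": "drive_tool", "kwargs": {
  "series": [
    [0.3,[-0.0213,0.0611,0],[0,0,-0.0071]],
    [0.3,[0,0,0],[0,0,0]],
    [0.3,[0,0,0],[0,0,0]],
    [0.3,[0,0,0],[0,0,0]]
  ]
}}

```text
t: 13.53
position: [461.8, 154.7, 70.9]
ee_rot: [[0.931, -0.364, 0.001], [-0.364, -0.931, -0.001], [0.001, 0.001, -1.0]]
contact_force: [0.3, 0.5, 0.6]
finger_gap: 60.4
```

```bash
python3 - <<'E'
from h import *
from rig import monitor,capture
s=monitor.state();print(s['position'],np.degrees(np.arctan2(s['ee_rot'][1][0],s['ee_rot'][0][0])),np.round(s['joints'],2))
p,d=capture('side');q=cv2.resize(p[110:310,190:430],None,fx=3,fy=3);cv2.imwrite('pics/side5.png',q[:,:,::-1])
p,d=capture('top');q=cv2.resize(p[130:280,180:440],None,fx=3,fy=3);cv2.imwrite('pics/top5.png',q[:,:,::-1])
E
```

```text
[461.83573556 154.66778521  70.87613792] -21.340888461080226 [-0.4   0.59  0.05  2.05 -0.06  0.51 -2.25]
```

View pics/side5.png

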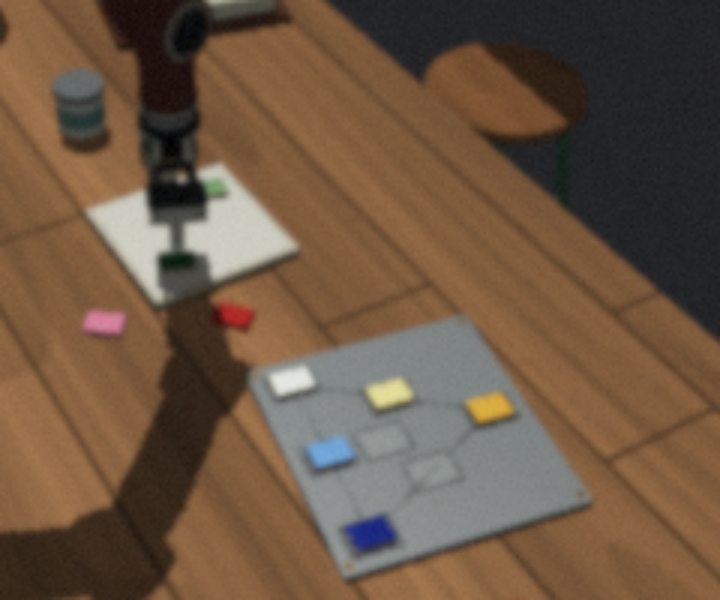

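View pics/top5.png

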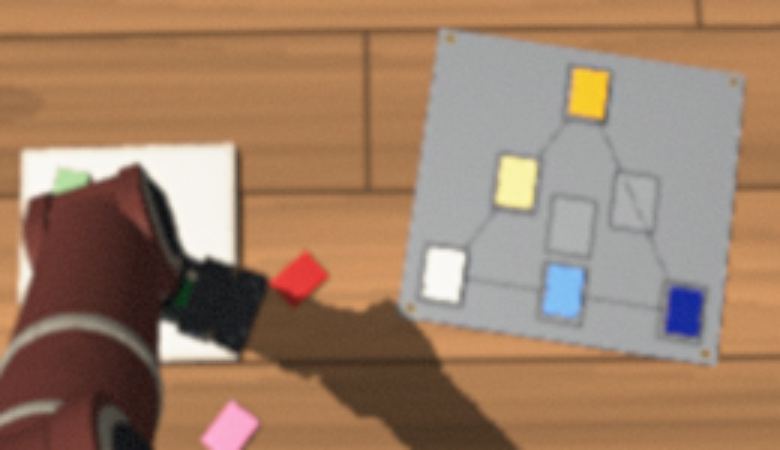

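Both placed tiles sit squarely in their boxes, pale at crop (516,182) and sky at (564,290). The gripper is over the dark green tile, so I'll descend (commanded z 70.7 to 14.2).

Request:
{"fn": "drive_tool", "kwargs": {
  "series": [
    [0.3,[0,0,-0.1],[0,0,0]],
    [0.3,[0,0,-0.1],[0,0,0]],
    [0.3,[0,0,-0.1],[0,0,0]],
    [0.3,[0,0,-0.047],[0,0,0]],
    [0.3,[0,0,-0.03],[0,0,0]],
    [0.3,[0,0,0],[0,0,0]]
  ]
}}

```text
t: 14.13
position: [461.0, 155.5, 13.6]
ee_rot: [[0.932, -0.363, -0.001], [-0.363, -0.932, -0.001], [-0.001, 0.001, -1.0]]
contact_force: [0.7, -0.1, 0.2]
finger_gap: 60.5
```

Request:
{"fn": "drive_tool", "kwargs": {
  "series": [
    [-0.5,[0,0,0],[0,0,0]],
    [-0.5,[0,0,0],[0,0,0]],
    [-0.5,[0,0,0],[0,0,0]],
    [-0.5,[0,0,0],[0,0,0]],
    [-0.5,[0,0,0],[0,0,0]],
    [-0.5,[0,0,0],[0,0,0]]
  ]
}}

```text
t: 14.63
position: [461.5, 156.6, 14.7]
ee_rot: [[0.932, -0.362, 0.001], [-0.362, -0.932, 0.0], [0.001, -0.001, -1.0]]
contact_force: [-0.2, -0.4, 4.0]
finger_gap: 36.1
```

Request:
{"fn": "drive_tool", "kwargs": {
  "series": [
    [-0.5,[0,0,0.05],[0,0,0]],
    [-0.5,[0,0,0.1],[0,0,0]],
    [-0.5,[0,0,0.1],[0,0,0]],
    [-0.5,[0,0,0.1],[0,0,0]],
    [-0.5,[0.025,-0.1165,0],[0,0,0.0101]],
    [-0.5,[0.05,-0.233,0],[0,0,0.0202]],
    [-0.5,[0.05,-0.233,0],[0,0,0.0202]],
    [-0.5,[0.05,-0.233,0],[0,0,0.0202]]
  ]
}}

```text
t: 15.3
position: [487.5, 33.1, 67.3]
ee_rot: [[0.952, -0.307, 0.001], [-0.307, -0.952, 0.0], [0.0, -0.0, -1.0]]
contact_force: [0.5, 0.0, -2.2]
finger_gap: 35.8
```

Request:
{"fn": "drive_tool", "kwargs": {
  "series": [
    [-0.5,[0.05,-0.233,0],[0,0,0.0202]],
    [-0.5,[0.05,-0.233,0],[0,0,0.0202]],
    [-0.5,[0.05,-0.233,0],[0,0,0.0202]],
    [-0.5,[0.05,-0.233,0],[0,0,0.0202]],
    [-0.5,[0.05,-0.233,0],[0,0,0.0202]],
    [-0.5,[0.05,-0.233,0],[0,0,0.0202]],
    [-0.5,[0.05,-0.233,0],[0,0,0.0202]],
    [-0.5,[0.05,-0.233,0],[0,0,0.0202]]
  ]
}}

```text
t: 15.97
position: [547.0, -247.5, 67.0]
ee_rot: [[0.983, -0.186, -0.001], [-0.186, -0.983, 0.0], [-0.001, 0.0, -1.0]]
contact_force: [1.2, 1.2, -0.7]
finger_gap: 35.5
```

Request:
{"fn": "drive_tool", "kwargs": {
  "series": [
    [-0.5,[0.035,-0.1631,0],[0,0,0.0141]],
    [-0.5,[0.025,-0.1165,0],[0,0,0.0101]],
    [-0.5,[0.015,-0.07,0],[0,0,0.0061]],
    [-0.5,[0,0,0],[0,0,0]],
    [-0.5,[0,0,-0.08],[0,0,0]],
    [-0.5,[0,0,-0.1],[0,0,0]],
    [-0.5,[0,0,-0.08],[0,0,0]],
    [-0.5,[0,0,-0.02],[0,0,0]]
  ]
}}

```text
t: 16.63
position: [556.9, -294.6, 21.8]
ee_rot: [[0.987, -0.16, -0.005], [-0.16, -0.987, 0.004], [-0.006, -0.003, -1.0]]
contact_force: [-0.6, -0.1, -1.4]
finger_gap: 35.5
```

Request:
{"fn": "drive_tool", "kwargs": {
  "series": [
    [-0.5,[0,0,-0.04],[0,0,0]],
    [-0.5,[0,0,-0.03],[0,0,0]],
    [-0.5,[0,0,0],[0,0,0]]
  ]
}}

```text
t: 16.88
position: [558.3, -297.3, 13.3]
ee_rot: [[0.987, -0.162, -0.001], [-0.162, -0.987, 0.001], [-0.001, -0.001, -1.0]]
contact_force: [-0.6, 0.6, -0.3]
finger_gap: 36.0
```

Request:
{"fn": "drive_tool", "kwargs": {
  "series": [
    [-0.5,[0,0,-0.012],[0,0,0]],
    [-0.5,[0,0,-0.011],[0,0,0]],
    [-0.5,[0,0,0],[0,0,0]],
    [0.0,[0,0,0],[0,0,0]],
    [0.0,[0,0,0],[0,0,0]],
    [0.0,[0,0,0],[0,0,0]],
    [0.0,[0,0,0],[0,0,0]]
  ]
}}

```text
t: 17.47
position: [558.6, -298.1, 10.7]
ee_rot: [[0.987, -0.163, 0.0], [-0.163, -0.987, 0.0], [0.0, -0.0, -1.0]]
contact_force: [0.8, -0.7, -0.2]
finger_gap: 46.1
```

Request:
{"fn": "drive_tool", "kwargs": {
  "series": [
    [0.0,[0,0,0.04],[0,0,0]],
    [0.0,[0,0,0.1],[0,0,0]],
    [0.0,[0,0,0.13],[0,0,0]],
    [0.2,[0,0,0.13],[0,0,0]],
    [0.3,[0.0025,0.1185,0],[0,0,0.0028]],
    [0.3,[0.005,0.237,0],[0,0,0.0056]],
    [0.3,[0.005,0.237,0],[0,0,0.0056]],
    [0.3,[0.005,0.237,0],[0,0,0.0056]]
  ]
}}

```text
t: 18.13
position: [561.3, -172.8, 71.4]
ee_rot: [[0.989, -0.149, 0.001], [-0.149, -0.989, -0.0], [0.001, -0.0, -1.0]]
contact_force: [0.7, 0.6, -0.1]
finger_gap: 60.1
```

Request:
{"fn": "drive_tool", "kwargs": {
  "series": [
    [0.3,[0.005,0.237,0],[0,0,0.0056]],
    [0.3,[0.005,0.237,0],[0,0,0.0056]],
    [0.3,[0.005,0.237,0],[0,0,0.0056]],
    [0.3,[0.005,0.237,0],[0,0,0.0056]],
    [0.3,[0.005,0.237,0],[0,0,0.0056]],
    [0.3,[0.005,0.237,0],[0,0,0.0056]],
    [0.3,[0.005,0.237,0],[0,0,0.0056]],
    [0.3,[0.005,0.237,0],[0,0,0.0056]]
  ]
}}

```text
t: 18.8
position: [567.3, 112.6, 71.3]
ee_rot: [[0.994, -0.113, 0.001], [-0.113, -0.994, 0.0], [0.001, -0.0, -1.0]]
contact_force: [0.8, 0.1, 0.1]
finger_gap: 60.4
```

Request:
{"fn": "drive_tool", "kwargs": {
  "series": [
    [0.3,[0.005,0.237,0],[0,0,0.0056]],
    [0.3,[0.005,0.237,0],[0,0,0.0056]],
    [0.3,[0.005,0.237,0],[0,0,0.0056]],
    [0.3,[0.0035,0.1659,0],[0,0,0.0039]],
    [0.3,[0.0025,0.1185,0],[0,0,0.0028]],
    [0.3,[0.0015,0.0711,0],[0,0,0.0017]],
    [0.3,[0,0,0],[0,0,0]],
    [0.3,[0,0,0],[0,0,0]]
  ]
}}

```text
t: 19.47
position: [570.7, 269.9, 70.8]
ee_rot: [[0.996, -0.094, -0.0], [-0.094, -0.996, -0.001], [0.0, 0.001, -1.0]]
contact_force: [0.6, -0.3, 0.1]
finger_gap: 60.6
```

```bash
python3 - <<'E'
from h import *
from rig import monitor,capture
s=monitor.state();print(s['position'],np.degrees(np.arctan2(s['ee_rot'][1][0],s['ee_rot'][0][0])),np.round(s['joints'],2))
p,d=capture('side');q=cv2.resize(p[110:310,190:430],None,fx=3,fy=3);cv2.imwrite('pics/side6.png',q[:,:,::-1])
p,d=capture('top');q=cv2.resize(p[130:280,180:440],None,fx=3,fy=3);cv2.imwrite('pics/top6.png',q[:,:,::-1])
E
```

```text
[570.66270909 269.94528524  70.76345353] -5.367446871659597 [-0.46  0.75 -0.03  1.63  0.03  0.76 -2.17]
```

View pics/side6.png

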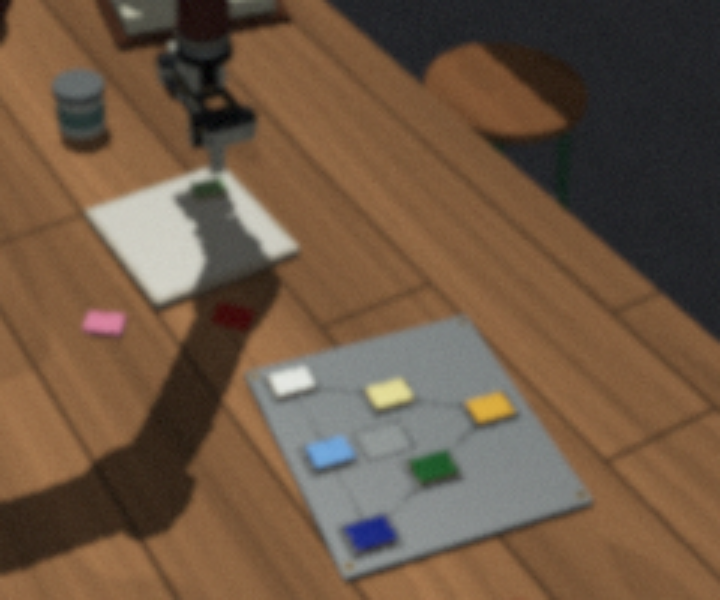

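View pics/top6.png

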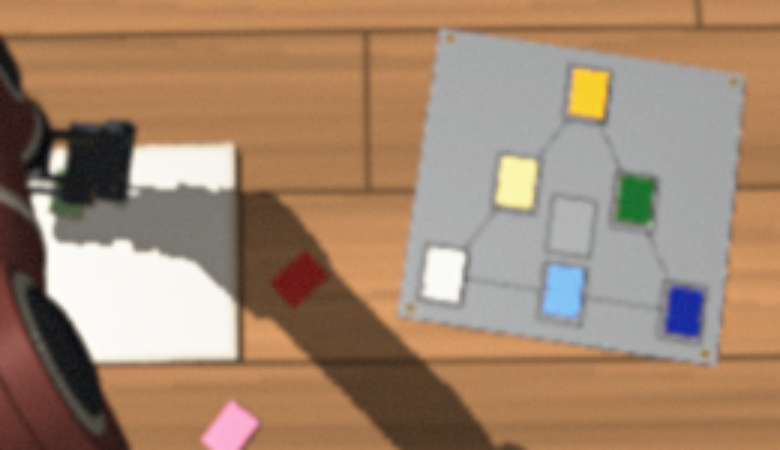

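Green is in its box at crop (635,199), and the middle box (572,225) is free. The gripper is over the sage tile, so I'll descend.

Request:
{"fn": "drive_tool", "kwargs": {
  "series": [
    [0.3,[0,0,-0.1],[0,0,0]],
    [0.3,[0,0,-0.1],[0,0,0]],
    [0.3,[0,0,-0.1],[0,0,0]],
    [0.3,[0,0,-0.047],[0,0,0]],
    [0.3,[0,0,-0.03],[0,0,0]],
    [0.3,[0,0,0],[0,0,0]]
  ]
}}

```text
t: 20.07
position: [570.5, 269.3, 13.4]
ee_rot: [[0.995, -0.095, -0.001], [-0.095, -0.995, -0.001], [-0.001, 0.001, -1.0]]
contact_force: [-0.3, 0.9, -0.4]
finger_gap: 60.3
```

Request:
{"fn": "drive_tool", "kwargs": {
  "series": [
    [-0.5,[0,0,0],[0,0,0]],
    [-0.5,[0,0,0],[0,0,0]],
    [-0.5,[0,0,0],[0,0,0]],
    [-0.5,[0,0,0],[0,0,0]],
    [-0.5,[0,0,0],[0,0,0]],
    [-0.5,[0,0,0],[0,0,0]]
  ]
}}

```text
t: 20.57
position: [571.1, 271.2, 14.9]
ee_rot: [[0.996, -0.093, 0.001], [-0.093, -0.996, 0.001], [0.001, -0.001, -1.0]]
contact_force: [0.4, -0.4, 2.6]
finger_gap: 36.1
```

Request:
{"fn": "drive_tool", "kwargs": {
  "series": [
    [-0.5,[0,0,0.05],[0,0,0]],
    [-0.5,[0,0,0.1],[0,0,0]],
    [-0.5,[0,0,0.1],[0,0,0]],
    [-0.5,[0,0,0.1],[0,0,0]],
    [-0.5,[-0.0086,-0.12,0],[0,0,-0.0032]],
    [-0.5,[-0.0173,-0.24,0],[0,0,-0.0064]],
    [-0.5,[-0.0173,-0.24,0],[0,0,-0.0064]],
    [-0.5,[-0.0173,-0.24,0],[0,0,-0.0064]]
  ]
}}

```text
t: 21.23
position: [561.3, 143.7, 67.2]
ee_rot: [[0.994, -0.11, 0.001], [-0.11, -0.994, -0.0], [0.001, 0.0, -1.0]]
contact_force: [1.1, -0.6, 0.1]
finger_gap: 36.0
```

Request:
{"fn": "drive_tool", "kwargs": {
  "series": [
    [-0.5,[-0.0173,-0.24,0],[0,0,-0.0064]],
    [-0.5,[-0.0173,-0.24,0],[0,0,-0.0064]],
    [-0.5,[-0.0173,-0.24,0],[0,0,-0.0064]],
    [-0.5,[-0.0173,-0.24,0],[0,0,-0.0064]],
    [-0.5,[-0.0173,-0.24,0],[0,0,-0.0064]],
    [-0.5,[-0.0173,-0.24,0],[0,0,-0.0064]],
    [-0.5,[-0.0173,-0.24,0],[0,0,-0.0064]],
    [-0.5,[-0.0173,-0.24,0],[0,0,-0.0064]]
  ]
}}

```text
t: 21.9
position: [540.4, -145.1, 67.1]
ee_rot: [[0.989, -0.151, 0.0], [-0.151, -0.989, -0.0], [0.0, 0.0, -1.0]]
contact_force: [1.1, 0.3, -0.6]
finger_gap: 35.9
```

Request:
{"fn": "drive_tool", "kwargs": {
  "series": [
    [-0.5,[-0.0173,-0.24,0],[0,0,-0.0064]],
    [-0.5,[-0.0121,-0.168,0],[0,0,-0.0045]],
    [-0.5,[-0.0086,-0.12,0],[0,0,-0.0032]],
    [-0.5,[-0.0052,-0.072,0],[0,0,-0.0019]],
    [-0.5,[0,0,0],[0,0,0]],
    [-0.5,[0,0,0],[0,0,0]]
  ]
}}

```text
t: 22.4
position: [534.3, -232.5, 66.8]
ee_rot: [[0.987, -0.163, -0.0], [-0.163, -0.987, 0.001], [-0.0, -0.001, -1.0]]
contact_force: [-0.4, 0.4, -0.5]
finger_gap: 35.7
```

Request:
{"fn": "drive_tool", "kwargs": {
  "series": [
    [-0.5,[0,0,-0.08],[0,0,0]],
    [-0.5,[0,0,-0.1],[0,0,0]],
    [-0.5,[0,0,-0.08],[0,0,0]],
    [-0.5,[0,0,-0.03],[0,0,0]],
    [-0.5,[0,0,-0.04],[0,0,0]],
    [-0.5,[0,0,-0.02],[0,0,0]],
    [-0.5,[0,0,0],[0,0,0]]
  ]
}}

```text
t: 22.98
position: [534.2, -232.7, 13.7]
ee_rot: [[0.987, -0.163, -0.001], [-0.163, -0.987, 0.001], [-0.001, -0.0, -1.0]]
contact_force: [0.3, -0.3, -0.7]
finger_gap: 36.2
```

Request:
{"fn": "drive_tool", "kwargs": {
  "series": [
    [-0.5,[0,0,-0.012],[0,0,0]],
    [-0.5,[0,0,-0.011],[0,0,0]],
    [-0.5,[0,0,0],[0,0,0]],
    [-0.05,[0,0,0],[0,0,0]],
    [-0.05,[0,0,0],[0,0,0]],
    [-0.05,[0,0,0],[0,0,0]],
    [-0.05,[0,0,0],[0,0,0]]
  ]
}}

```text
t: 23.57
position: [534.3, -233.3, 10.7]
ee_rot: [[0.987, -0.163, 0.0], [-0.163, -0.987, 0.0], [0.0, -0.0, -1.0]]
contact_force: [-0.1, -0.5, -0.3]
finger_gap: 44.1
```

Request:
{"fn": "drive_tool", "kwargs": {
  "series": [
    [-0.05,[0,0,0.04],[0,0,0]],
    [-0.05,[0,0,0.1],[0,0,0]],
    [-0.05,[0,0,0.13],[0,0,0]],
    [-0.05,[0,0,0.2],[0,0,0]],
    [0,[0,0.1,0.1],[0,0,0]],
    [0,[0,0.2,0],[0,0,0]],
    [0,[0,0.2,0],[0,0,0]],
    [0,[0,0.2,0],[0,0,0]]
  ]
}}

```text
t: 24.23
position: [534.5, -127.6, 97.2]
ee_rot: [[0.986, -0.165, 0.002], [-0.165, -0.986, -0.0], [0.002, 0.0, -1.0]]
contact_force: [0.5, 1.2, 0.3]
finger_gap: 46.2
```

Request:
{"fn": "drive_tool", "kwargs": {
  "series": [
    [0,[0,0.2,0],[0,0,0]],
    [0,[0,0.2,0],[0,0,0]],
    [0,[0,0.2,0],[0,0,0]],
    [0,[0,0.2,0],[0,0,0]],
    [0,[0,0.2,0],[0,0,0]],
    [0,[0,0.2,0],[0,0,0]],
    [0,[0,0.1,0],[0,0,0]],
    [0,[0,0,0],[0,0,0]]
  ]
}}

```text
t: 24.9
position: [534.1, 72.6, 96.7]
ee_rot: [[0.988, -0.155, 0.001], [-0.155, -0.988, 0.004], [0.0, -0.004, -1.0]]
contact_force: [0.3, -0.2, 0.4]
finger_gap: 46.3
```

```bash
python3 - <<'E'
from h import *
from rig import monitor,capture,camera_model
print(monitor.state()['position'])
p,d=capture('top');q=cv2.resize(p[130:280,180:440],None,fx=3,fy=3);cv2.imwrite('pics/top7.png',q[:,:,::-1])
ps,_=capture('side');cv2.imwrite('pics/side7.png',cv2.resize(ps[110:310,190:430],None,fx=3,fy=3)[:,:,::-1])
lab=cv2.cvtColor(p,cv2.COLOR_RGB2LAB).astype(int);bg=lab[155,340]
C=np.array([534.4,-233.3]);a=np.radians(-9.4);R=np.array([[np.cos(a),np.sin(a)],[-np.sin(a),np.cos(a)]])
cm=camera_model('top')
for n,b in dict(sky=(-69.3,0),pale=(34.6,60),green=(34.6,-60),sage=(0,0),yellow=(138.6,0),white=(-69.3,120),blue=(-69.3,-120)).items():
    w=C+R.T@np.array(b);u,v=project('top',[*w,17])[0].round().astype(int)
    ref=np.median(lab[v-2:v+3,u-2:u+3].reshape(-1,3),0);s=slice(v-12,v+13),slice(u-12,u+13)
    m=np.zeros(p.shape[:2],np.uint8);m[s]=(np.linalg.norm(lab[s]-ref,axis=2)<np.linalg.norm(lab[s]-bg,axis=2))*255
    _,lb=cv2.connectedComponents(m);m=((lb==lb[v,u])*255).astype(np.uint8)
    c,ang,sz,k=rect('top',m,17)
    uu=cv2.undistortPoints(np.array([[[u,v]]],float),cm['mtx'],cm['dist'])[0,0];X=cm['R'].T@(np.array([*uu,1])*np.median(d[v-2:v+3,u-2:u+3])-cm['t'])
    print(n,(u,v),p[v,u],'err',np.round(R@(c-C)-b,1),'ang',round(ang-180+9.4,1),sz.round(1),'z',X[2].round(1))
E
```

```text
[534.10733537  72.64843948  96.70933214]
sky (np.int64(368), np.int64(227)) [131 193 242] err [1.6 1.4] ang -3.6 [48.5 33.4] z 18.2
pale (np.int64(352), np.int64(190)) [248 243 170] err [0.  1.2] ang -2.3 [49.4 35.9] z 17.8
green (np.int64(392), np.int64(196)) [ 23 110  47] err [0.4 0.3] ang -5.3 [50.1 36.4] z 16.4
sage (np.int64(370), np.int64(204)) [155 196 136] err [1.9 1.2] ang -1.1 [46.3 33.1] z 15.9
yellow (np.int64(376), np.int64(160)) [246 203  45] err [-0.3  0.1] ang -3.0 [48.8 34.7] z 16.3
white (np.int64(328), np.int64(221)) [131 131 126] err [ 0.5 -1.2] ang -17.3 [75.2 74. ] z 16.9
blue (np.int64(408), np.int64(233)) [ 21  42 152] err [ 0.1 -0.3] ang 1.3 [47.3 34.5] z 17.6
```

View pics/top7.png

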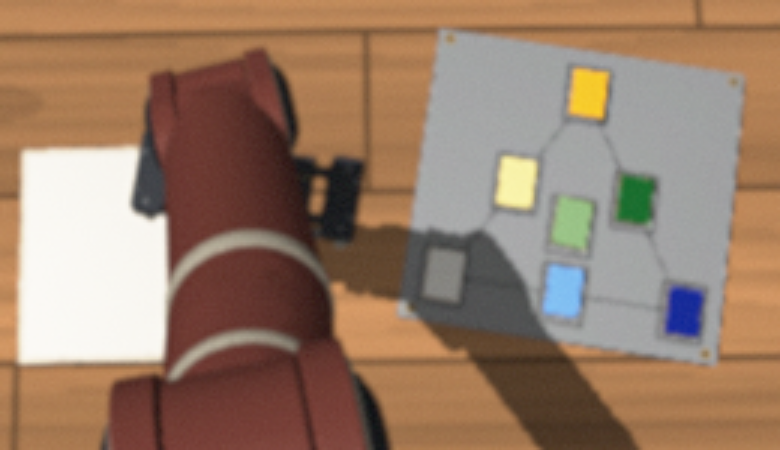

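View pics/side7.png

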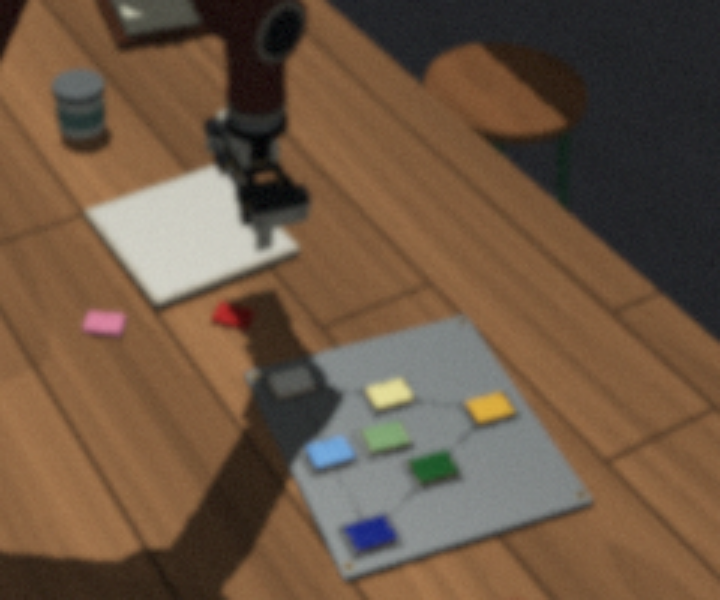

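All four tiles are in the right boxes, within about 2.5 mm and 5°. They are flat, with tops at about 16–18 mm, and the arm is clear. Handing in.

```bash
python3 -c "
from rig import workorder,monitor
print(workorder.sign_off(),monitor.state()['t'])"
```

```text
the job is handed in; nothing more can be done
the job is handed in; nothing more can be done
```

I laid all four tiles in their boxes and handed the job in at about 25 s, well inside the 99 s limit. Sky-blue lies between white and blue, pale yellow between white and yellow, dark green between blue and yellow, and sage in the middle. I lowered each tile onto the board before letting go.

**Last top-view check:** the tiles are 0.5 to 2.3 mm from their box centres and within about 5° of the board's x axis. Their tops measure 16–18 mm, against 17 mm expected. The arm stood clear, about 97 mm above the table.

**What did not agree or was not measured:**
- The glued white tile was in the arm's shadow in that picture, so its reading (about 75 x 74 mm) was invalid. Its position comes from the first picture.
- Once, after a fast move, the measured TCP overshot by about 10 mm. It settled before I gripped, and I slowed the ends of later moves.
- I did not measure the vase and tub again at the end. The tub stands unmoved in the last side view, and I steered clear of both throughout.

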